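Fit the new bulb in the pantry lamp

ROBOT

A 7-joint arm with a two-finger parallel gripper is mounted at the origin on the work surface. World frame = base frame: x ahead of the robot, y to its left, z up, the work surface at z = 0. Lengths are in m, angles in rad, forces in N, time in s.
With the tool pointing down it reaches from about 0.35 to 0.9 m from the base axis. Payload 19.9 kg.
Tool frame: the origin (TCP) lies at the very end of the fingers, on their centre line; the grasp point (between the pads) lies 19 mm behind it; z points along the fingers, y is the line along which they close (so a half turn about z gives the same grasp; the last joint's range is limited). The gripper opens to 94 mm and grips with 3 to 60 N. Pads are 16 mm wide; open, the fingers measure 119 mm over their backs; the gripper's body (75 mm by 177 mm) begins 78 mm behind the grasp point.
Start: joints at [-1.21, 0.417, -0.01, 1.614, 0.005, 1.111, -0.053], TCP at [0.245, 0.575, 0.205] pointing down, gripper open.
Joint ranges: [-2.81, 2.81], [-0.39, 2.02], [-1.27, 1.25], [0.06, 2.57], [-1.19, 4.33], [0.19, 2], [-2.82, 2.82]. Speed limits (rad/s): [1.89, 1.89, 2.39, 2.39, 3.01, 3.01, 3.01].

INTERFACE

Orientations are given as a 3x3 rotation matrix whose columns are the frame's x, y, z axes.
In Python, from workcell import ctrl gives the robot as it stands.
- The arm moves only by the tool apply_moves, never from a script. Its argument "motion" is a list that holds one entry, the list of rows, each a list of 7 numbers: the finger opening in mm, from 0 to 94, then the shift along the tool's x, y, z in mm, then the turn, a rotation vector about the tool's x, y, z in degrees. A call has 1 to 12 rows; each row shifts and turns the commanded pose from where the row before left it, along the tool's axes as they then stand; what a row does not reach is not made up. A row lasts 1/8 s, in which the tool goes at most 62.5 mm and 10.7 degrees, less where a joint would pass 70% of its speed; a pose out of reach is approached as far as the arm can. A call with a gripper value outside its range is refused whole. The fingers move at their own pace and stop on an object; the grip force is fixed at half the most. Time passes only in rows, so rows that do not move let the fingers close. It gives the time, the measured TCP pose, the force, the opening and the grip force at its end, in the units of the state.
- ctrl.sense(): the state, without advancing time (a new reading comes with each control period).
- ctrl.camera(name): name is "scene" or "top" or "wrist"; returns (picture, depth): 480x640x3 uint8, red, green, blue; 480x640 float32, m along the optical axis (not along the pixel's ray), 0 where there is no reading.
- ctrl.get_calibration(name): a dict with "K" (3x3 intrinsics, pixels), "rvec" (rotation vector, rad) and "tvec" (3), from world to camera coordinates, as OpenCV has them. Camera axes: x right, y down, z forward; pixel columns grow to the right and rows downward; lengths in m; the calibration is good to about 2 mm. A picture is of the moment at which its call begins: read the wrist's pose just before it. get_calibration takes no time and is no camera call; for the wrist camera it gives the pose at the moment of the call.
- ctrl.close_job(): hands the job in; it is judged then, once.
The state is a dict: "t": time; "joints": joint angles; "dq": joint speeds; "effort": joint torques, N m; "ee_pos": TCP position; "eef_rot": TCP orientation; "force": force on the tool from outside, world axes, zero at the start; "moment": the same for the moment, N m; "gripper_width": finger opening in m; "finger_force": force on a finger pad.
Only numpy, scipy, OpenCV 4.12 (cv2) and the standard library are available. Lean on these libraries where they do the work, as an engineer would, in place of code of your own. Each camera call takes 0.05 s, during which the arm holds its last target. There are 200 camera calls.

TASK

Fit the new light bulb in the pantry lamp: take it from its carton, press its bayonet cap into the tilted lampholder, turning it until both pins drop into their slots, then push against the spring and twist clockwise so that the bulb locks and stays held in by itself when you let go. Do not knock over or push aside the groceries and the lamp shade.

Things in the scene. Friction and masses are not known exactly. Their poses are not given: they have to be found in the camera images.
- bulb: LED stick bulb, 109 mm long, about 70 g, standing cap down in the carton's hole, shoulder on the carton's top. Origin: centre of the cap's contact end; z points from cap to round end. z 0-26: metal bayonet cap, diameter 22, lower edge chamfered 2.5; z 26-44: grey collar, diameter 38; z 44-100: white cylinder, diameter 38, rounded to 109. A blue line over the round end lies in line with the pins.
- bulb_pins (a point): Point on the bulb's axis between its two pins, 10 mm above the cap's end; same axes as the bulb. The pins are round, 2.4 mm thick, and stick out of the cap along +x and -x to 14.2 mm from the axis.
- lamp_mouth (a point): Centre of the lampholder's open mouth, level with its rim, about 190 mm above the table. z: out of the mouth along the axis, leaning 22-32 degrees from vertical to the robot's side; y: level, along the lamp's pivot. Brass sleeve, inside diameter 23.6, outside 33. Two slots 5 mm wide in the rim, facing, one within 20 degrees of +y, one of -y; the exact angle is not told: feel for it.
- lamp_seat (a point): Point on the holder's axis 12.8 mm below the rim, where the cap's end rests once locked, axes as lamp_mouth. Each slot goes 9 mm down, then runs clockwise (looking into the mouth; a negative turn about z) under a 4 mm lip; 34 to 44 degrees on the pin springs 1.5 mm up into a notch. A spring plate meets the cap's end 9 mm below the rim: 3 N there, 7 N fully down; unlocked bulbs are pushed out.
- lamp: White lamp, screwed to the table: round base of diameter 120, 14 high, stem and fork; the stiff head turns on a pivot 140 above the table, 55 below the mouth along its axis. Head housing of diameter 44. Origin: centre of the base's underside; the head leans to its -x side.
- carton: Open cardboard bulb carton, 84 x 84 mm, 40 high, with two flaps folded out at its +x and -x sides, and a 31 mm square hole in its white top in which the bulb stands. Origin: centre of its underside. Does not move.
- tuna_tin: Bystander: low blue tin, diameter 66, 45 high; origin at the centre of its underside.
- tomato_tin: Bystander: red tin, diameter 75, 108 high; origin at the centre of its underside.
- beans_tin: Bystander: green tin, diameter 75, 108 high; origin at the centre of its underside.
- honey_jar: Bystander: amber jar with yellow cap, diameter 68, 95 high; origin at the centre of its underside.
- spice_jar: Bystander: small reddish jar with black cap, diameter 44, 85 high; origin at the centre of its underside.
- lamp_shade: Bystander: the lamp's white cone shade, taken off, diameter 110, 77 high; origin at the centre of its underside.
- vinegar: Bystander: green glass bottle with red cap, diameter 64, 220 high; origin at the centre of its underside.
Mind the look-alikes: they are no part of the job. Of the things that look like the bulb, the middle-sized one is meant. Leave any purple look-alike of the lamp alone.

How it is judged:
By the outcome, as a careful person would: the job done as asked, in the order asked, and still so for the second after the job is handed in, with the robot touching nothing.
It also fails if it takes over 64 s, if anything falls off the work surface, if the arm or the gripper's body presses on something with over 40 N, if the wrist force passes 120 N, or if a joint passes its speed limit or range.

## Working session

There is one attempt and no reset: what is moved stays moved. The work goes in short steps, Python scripts to look and compute and a tool call to move; the robot and the scene stay as the last step left them, time stands still between calls to the robot, and variables do not carry over. Pictures are saved under pics/ and viewed, at most 10 in all, crops included, and the job is handed in when it is done.

Besides the shell and the picture viewer there is one more tool, called in YAML: its name, and indented under it one key for each argument. apply_moves: Moves the arm, as the interface text tells. Its arguments: {"type":"object","properties":{"motion":{"type":"array"}},"required":["motion"]}

```bash
mkdir -p pics
cat > h.py <<'E'
import numpy as np, cv2
from workcell import ctrl
from scipy.spatial.transform import Rotation as R
def snap(n):
    cal=ctrl.get_calibration(n); p,d=ctrl.camera(n)
    np.savez(f'pics/{n}.npz',p=p,d=d,K=cal['K'],r=cal['rvec'],t=cal['tvec'])
    return p,d,cal
def load(n):
    z=np.load(f'pics/{n}.npz'); return z['p'],z['d'],z['K'],cv2.Rodrigues(z['r'])[0],z['t'].ravel()
def cloud(n):
    p,d,K,Rm,t=load(n)
    v,u=np.mgrid[:480,:640]
    c=np.stack([(u-K[0,2])/K[0,0]*d,(v-K[1,2])/K[1,1]*d,d],-1)
    return p,d,(c-t)@Rm
E
python3 - <<'E'
from h import *
for n in ('scene','top'):
    p,d,c=snap(n); cv2.imwrite(f'pics/{n}.png',p[...,::-1])
    print(n,c['K'].tolist(),c['rvec'],c['tvec'])
s=ctrl.sense();print(s)
E
```

```text
scene [[479.1443640553658, 0.0, 325.0714992483321], [0.0, 479.1443640553658, 237.40784388073305], [0.0, 0.0, 1.0]] [ 1.60885084  1.62832743 -0.90207149] [ 0.02046629 -0.1909186   1.75714884]
top [[457.3487390498977, 0.0, 320.782031565334], [0.0, 457.3487390498977, 241.0386013692328], [0.0, 0.0, 1.0]] [ 2.09538892 -2.13536447  0.21279464] [-0.01462044  0.58609831  1.2675014 ]
{'t': 0.1, 'joints': array([-1.2094825 ,  0.41790691, -0.0102808 ,  1.61413695,  0.00467831,
        1.1107193 , -0.05300974]), 'dq': array([-3.90706011e-04, -2.03021796e-03,  3.80676437e-06, -1.15360562e-03,
       -9.48613246e-04, -2.02594728e-04, -1.35617283e-03]), 'effort': array([ 5.76225284e-04, -8.52574396e+01,  6.39393199e-01, -4.26698756e+01,
       -4.89546172e-02,  1.63254485e-02,  3.10110227e-05]), 'ee_pos': array([0.24488145, 0.5746363 , 0.20488289]), 'eef_rot': array([[-9.19949224e-01,  3.92037350e-01, -3.76941093e-04],
       [ 3.92037524e-01,  9.19948589e-01, -1.08298476e-03],
       [-7.78040499e-05, -1.14406604e-03, -9.99999343e-01]]), 'force': array([-0.49704331,  0.26318073, -0.91577806]), 'moment': array([-0.0704973 ,  0.0202705 ,  0.02298104]), 'finger_force': 0.0, 'gripper_width': 0.09378704096095693}
```

View pics/scene.png

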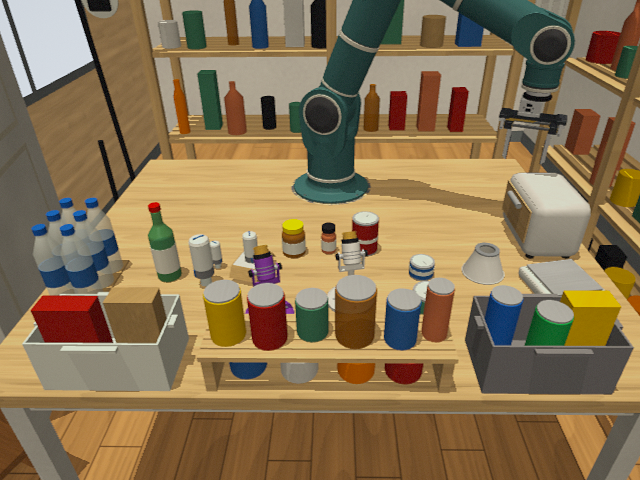

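View pics/top.png

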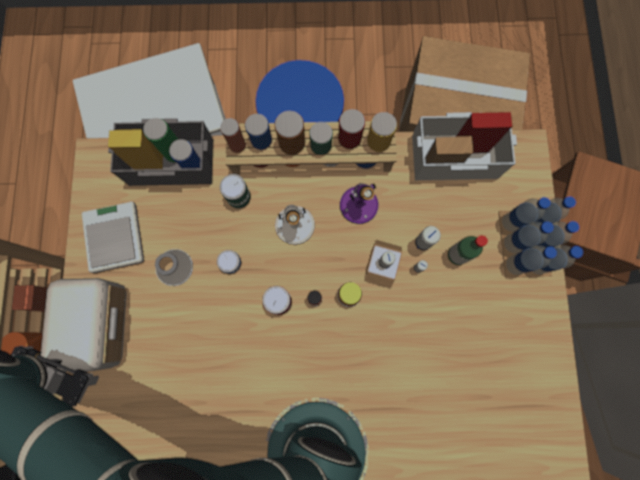

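Run:
```python
from h import *
def crop(n,u0,u1,v0,v1,s):
    p=load(n)[0]; return cv2.resize(p[v0:v1,u0:u1,::-1],None,fx=s,fy=s,interpolation=cv2.INTER_CUBIC)
a=np.hstack([crop('top',265,325,190,250,6),crop('top',360,420,230,290,6)])
b=np.hstack([crop('scene',320,380,220,260,6),crop('scene',220,280,225,265,6)])
cv2.imwrite('pics/c1.png',np.vstack([a,b])) 
for n in('scene','top'):
    p,d,K,Rm,t=load(n); print(n,'cam',-Rm.T@t)
p,d,c=cloud('top')
for nm,(u,v) in dict(tuna=(229,262),tom=(277,300),spice=(315,298),honey=(349,293),shade=(168,264),vin=(481,240),carton=(373,270),bulb=(387,260),big=(433,232),small=(422,265),base=(305,232),beans=(235,188),purp=(365,193)).items(): print(nm,c[v,u].round(3))
```

```text
scene cam [1.58388534 0.01383713 0.78457416]
top cam [ 0.32092488 -0.02379608  1.35894289]
tuna [0.531 0.241 0.049]
tom [0.414 0.096 0.115]
spice [ 0.42  -0.007  0.084]
honey [ 0.431 -0.101  0.097]
shade [ 0.537  0.435 -0.003]
vin [ 0.548 -0.432  0.22 ]
carton [ 0.501 -0.176  0.042]
bulb [ 0.517 -0.206  0.121]
big [ 0.587 -0.33   0.149]
small [ 0.507 -0.309  0.083]
base [0.624 0.021 0.013]
beans [0.735 0.217 0.107]
purp [ 0.69  -0.147  0.182]
```

View pics/c1.png

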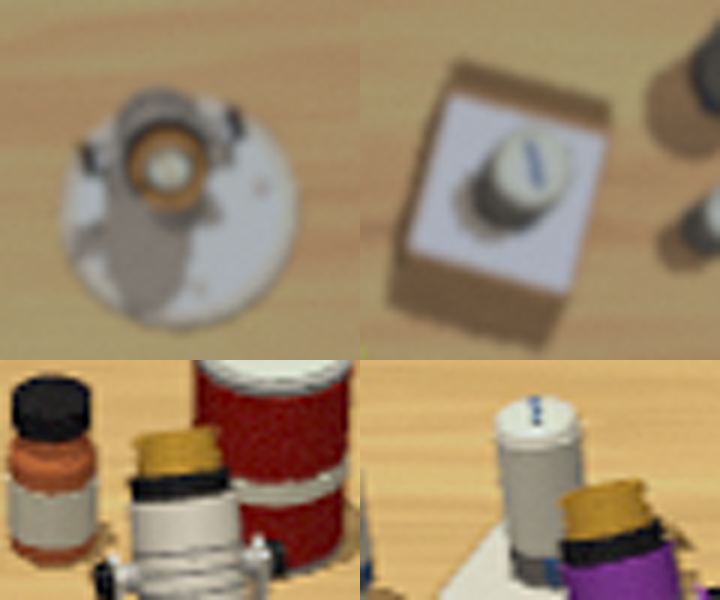

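```bash
cat >> h.py <<'E'
def ray(n,u,v,z):
    p,d,K,Rm,t=load(n); C=-Rm.T@t; r=Rm.T@np.array([(u-K[0,2])/K[0,0],(v-K[1,2])/K[1,1],1]); return C+r*(z-C[2])/r[2]
def go(pos,rot=None):
    s=ctrl.sense(); E=s['eef_rot']; rot=E if rot is None else rot
    d=E.T@(np.array(pos)-s['ee_pos'])*1000; rv=np.degrees(R.from_matrix(E.T@rot).as_rotvec())
    print('t',s['t'],'pos',s['ee_pos'].round(4),'shift',d.round(2),'|',np.linalg.norm(d).round(1),'rv',rv.round(2),'|',np.linalg.norm(rv).round(1))
E
python3 - <<'E'
from h import *
c=ctrl.get_calibration('wrist');s=ctrl.sense();Rm=cv2.Rodrigues(c['rvec'])[0]
print(c['K'], 'cam in tool',s['eef_rot'].T@(-Rm.T@c['tvec'].ravel()-s['ee_pos']),'\n',s['eef_rot'].T@Rm.T)
print('bulb',ray('top',389.2,257.5,.12),'base',ray('top',295,225.3,.014),'mouth',ray('top',293,217.5,.19))
print('knobs',ray('top',280,216,.14),ray('top',304.5,210,.14))
a=np.radians(25); 
go([0.50,0.03,0.42])
E
```

```text
[[333.40767631   0.         316.08363555]
 [  0.         333.40767631 243.80562106]
 [  0.           0.           1.        ]] cam in tool [ 0.07733693  0.00118357 -0.17948635] 
 [[-1.96375174e-04 -9.64005766e-01 -2.65881259e-01]
 [ 9.99999944e-01 -1.17133173e-04 -3.13892411e-04]
 [ 2.71450579e-04 -2.65881306e-01  9.64005735e-01]]
bulb [ 0.52363193 -0.21241527  0.12      ] base [0.64493176 0.05125373 0.014     ] mouth [0.62376887 0.04654871 0.19      ]
knobs [0.64166821 0.08529469 0.14      ] [0.65744883 0.01769836 0.14      ]
t 0.1 pos [0.2449 0.5746 0.2049] shift [-448.23 -401.27 -214.62] | 638.7 rv [0. 0. 0.] | 0.0
```

Run:
```python
from h import *
go([0.62,0.047,0.30],np.array([[-.974,.225,0],[-.225,-.974,0],[0,0,-1]]).astype(float)@np.diag([1,-1,1]))
```

```text
t 0.1 pos [0.2449 0.5746 0.2049] shift [-551.95 -338.45  -94.69] | 654.3 rv [-6.000e-02 -2.000e-02 -3.609e+01] | 36.1
```

apply_moves:
  motion:
    - [[60,0,0,-60,0,0,0],[60,0,0,-60,0,0,0],[60,-20,-50,0,0,0,0],[60,-20,-50,0,0,0,0],[60,-53,-30,0,0,0,0],[60,-53,-30,0,0,0,0],[60,-53,-30,0,0,0,0],[60,-53,-30,0,0,0,0],[60,-53,-30,0,0,0,0],[60,-53,-30,0,0,0,0],[60,-53,-30,0,0,0,0],[60,-53,-28,0,0,0,0]]

```text
t: 1.6
ee_pos: [0.5402, 0.0804, 0.3255]
eef_rot: [[-0.92, 0.392, 0.0], [0.392, 0.92, 0.0], [-0.0, 0.0, -1.0]]
force: [1.8, 1.3, 0.9]
gripper_width: 0.0602
finger_force: 0.0
```

apply_moves:
  motion:
    - [[60,-44,0,0,0,0,0],[60,-44,0,25,0,0,0],[60,0,0,0,0,0,-9],[60,0,0,0,0,0,-9],[60,0,0,0,0,0,-9],[60,0,0,0,0,0,-9],[60,0,0,0,0,0,0],[60,0,0,0,0,0,0]]

```text
t: 2.6
ee_pos: [0.6202, 0.0476, 0.3003]
eef_rot: [[-0.976, -0.22, -0.0], [-0.22, 0.976, -0.0], [0.0, -0.0, -1.0]]
force: [0.2, -0.4, -0.5]
gripper_width: 0.0602
finger_force: 0.0
```

Run:
```python
from h import *
s=ctrl.sense();print(s['t'],s['ee_pos'],s['joints'].round(3),s['eef_rot'].round(3).tolist(),s['force'],s['moment'])
p,d,c=snap('wrist');cv2.imwrite('pics/w1.png',p[...,::-1])
```

```text
2.6 [0.62024848 0.0475962  0.30033948] [-0.392  0.356  0.356  1.511 -0.126  1.297  1.77 ] [[-0.976, -0.22, -0.0], [-0.22, 0.976, -0.0], [0.0, -0.0, -1.0]] [ 0.18784535 -0.37398679 -0.48097771] [0.02705729 0.06719144 0.00592217]
```

View pics/w1.png

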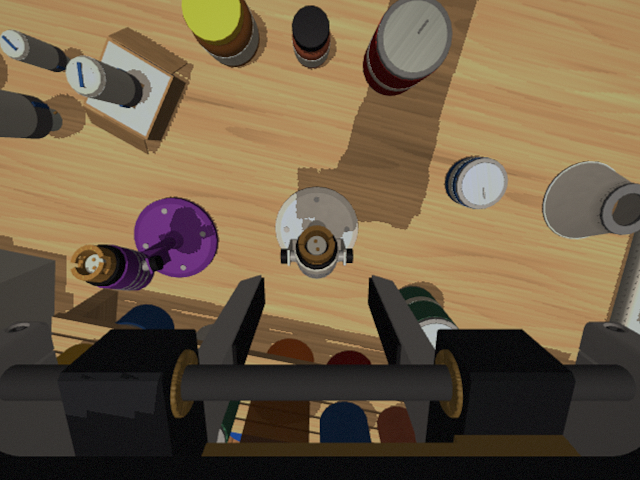

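Run:
```python
from h import *
p,d,c=cloud('wrist')
def crop(u0,u1,v0,v1,s): return cv2.resize(p[v0:v1,u0:u1,::-1],None,fx=s,fy=s,interpolation=cv2.INTER_CUBIC)
cv2.imwrite('pics/c2.png',np.hstack([crop(277,357,190,280,5),crop(62,142,40,130,5)]))
sub=c[215:275,285:350].reshape(-1,3);col=p[215:275,285:350].reshape(-1,3).astype(int)
br=(col[:,0]-col[:,2]>40)&(sub[:,2]>.15)
print(br.sum(),sub[br].min(0),sub[br].max(0))
q=sub[br]
# head: all points above 0.15
for z0 in np.arange(.12,.21,.01):
    m=(sub[:,2]>z0)&(sub[:,2]<=z0+.01); print(round(z0,2),m.sum(),sub[m].mean(0).round(4) if m.any() else '')
# rim plane: RANSAC on brass
rng=np.random.default_rng(0);best=0
for _ in range(2000):
    a=q[rng.choice(len(q),3,0)];n=np.cross(a[1]-a[0],a[2]-a[0]);l=np.linalg.norm(n)
    if l<1e-6: continue
    n/=l; n*=np.sign(n[2]);
    if n[2]<.8: continue
    m=abs((q-a[0])@n)<.0012
    if m.sum()>best: best=m.sum();M=m
cc=q[M].mean(0);n=np.linalg.svd(q[M]-cc)[2][2];n*=np.sign(n[2]);print('rim',best,cc,n,np.degrees(np.arccos(n[2])))
print(c[40:130:1,62:142][...,2].max())
```

```text
737 [0.54534205 0.03178715 0.16543143] [0.64473182 0.06636464 0.47981195]
0.12 18 [0.6401 0.06   0.1253]
0.13 35 [0.648  0.0549 0.1361]
0.14 334 [0.6489 0.0565 0.1458]
0.15 77 [0.6589 0.057  0.156 ]
0.16 200 [0.6381 0.053  0.1665]
0.17 594 [0.6314 0.052  0.1761]
0.18 649 [0.6281 0.0501 0.1831]
0.19 236 [0.632  0.0522 0.1932]
0.2 0 
rim 397 [0.62256287 0.04921376 0.18804104] [-0.49382458 -0.11710941  0.86163952] 30.49883021568612
0.4798119527250599
```

View pics/c2.png

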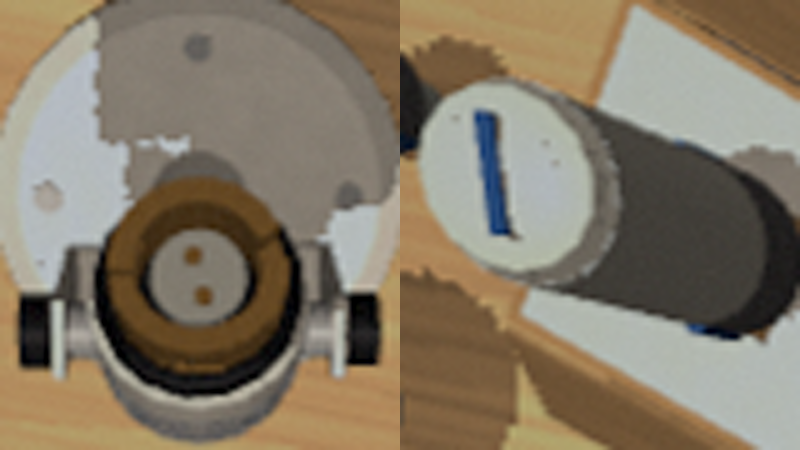

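Run:
```python
from h import *
from scipy.optimize import minimize, least_squares
p,d,c=cloud('wrist')
u0,v0,s=277,190,5
px=lambda x,y:(u0+x/s-.4,v0+y/s-.4)
k1=ray('wrist',*px(38,330),.14);k2=ray('wrist',*px(360,330),.14);pv=(k1+k2)/2;print('knobs',k1,k2,'piv',pv)
sub=c[215:275,285:350].reshape(-1,3);col=p[215:275,285:350].reshape(-1,3).astype(int)
br=(col[:,0]-col[:,2]>25)&(sub[:,2]>.165)&(sub[:,2]<.205)
q=sub[br]
def ax(th,yaw): return np.array([-np.sin(th)*np.cos(yaw),-np.sin(th)*np.sin(yaw),np.cos(th)])
yaw=np.radians(12.7)
# robust score: number of points close to annulus plane w/ centre on pivot+.055*n
def score(x):
    n=ax(x[0],yaw); C=pv+np.array([x[1],x[2],0])+.055*n; r=q-C; h=r@n; rho=np.linalg.norm(r-h[:,None]*n,axis=1)
    e=np.hypot(h,np.clip(.0118-rho,0,None)+np.clip(rho-.0165,0,None))
    return np.minimum(e/.0015,1).sum()
best=min((minimize(score,[np.radians(t),0,0],method='Nelder-Mead',options=dict(initial_simplex=[[np.radians(t),0,0],[np.radians(t)+.05,0,0],[np.radians(t),.003,0],[np.radians(t),0,.003]])) for t in (23,25,27,29,31)),key=lambda r:r.fun)
th,dx,dy=best.x;n=ax(th,yaw);C=pv+[dx,dy,0]+.055*n
print(len(q),best.fun,np.degrees(th),dx,dy,'C',C,'n',n)
yl=np.array([-np.sin(yaw),np.cos(yaw),0]);xl=np.cross(yl,n)
p_,d_,K,Rm,t=load('wrist');
def onplane(u,v):
    o=-Rm.T@t;r=Rm.T@np.array([(u-K[0,2])/K[0,0],(v-K[1,2])/K[1,1],1]);P=o+r*((C-o)@n)/(r@n);return (P-C)@xl,(P-C)@yl
for a in ((122,272),(268,238)): 
    x,y=onplane(*px(*a));print('slot',x,y,np.degrees(np.arctan2(-x,y)))
for rr in (.0118,.0165):
    for a in range(0,360,3):
        P=C+rr*(np.cos(np.radians(a))*xl+np.sin(np.radians(a))*yl);w=K@(Rm@P+t);u,v=w[:2]/w[2]
        if rr==.0118 and a==0: img=cv2.resize(p[210:280,282:352,::-1],None,fx=8,fy=8,interpolation=cv2.INTER_CUBIC); img=cv2.convertScaleAbs(img,alpha=1.6)
        cv2.circle(img,(int((u-282+.5)*8),int((v-210+.5)*8)),1,(0,255,0) if a else (0,0,255),-1)
cv2.imwrite('pics/c3.png',img)
# bulb
B=lambda x,y:ray('wrist',62+(x-400)/5-.4,40+y/5-.4,.123)
b1,b2=B(485,112),B(500,236);print('line',b1,b2,np.degrees(np.arctan2(*(b2-b1)[1::-1])))
m=(c[...,2]>.112)&(c[...,2]<.126)
bb=c[40:130,62:142][m[40:130,62:142]];print('bulbtop',len(bb),bb.mean(0),np.median(bb,0),bb.min(0),bb.max(0))
```

```text
knobs [0.65682668 0.02175473 0.14      ] [0.64170928 0.08881686 0.14      ] piv [0.64926798 0.05528579 0.14      ]
851 555.8670418478248 29.842978583629947 -0.0005484767384955759 0.00017495551684090202 C [0.62201974 0.0494437  0.18770658] n [-0.48545013 -0.10940091  0.86739242]
slot 0.0018577653773302915 -0.0142530056885305 -172.57381877835664
slot -0.0045375690675632145 0.01226689592654053 20.299615760345972
line [ 0.51396255 -0.21059752  0.123     ] [ 0.53567819 -0.20694348  0.123     ] 9.551541706499632
bulbtop 1323 [ 0.52443852 -0.20438854  0.12022431] [ 0.52444098 -0.20369971  0.12085163] [ 0.50556017 -0.22571811  0.11201556] [ 0.54316392 -0.18832988  0.12583597]
```

View pics/c3.png

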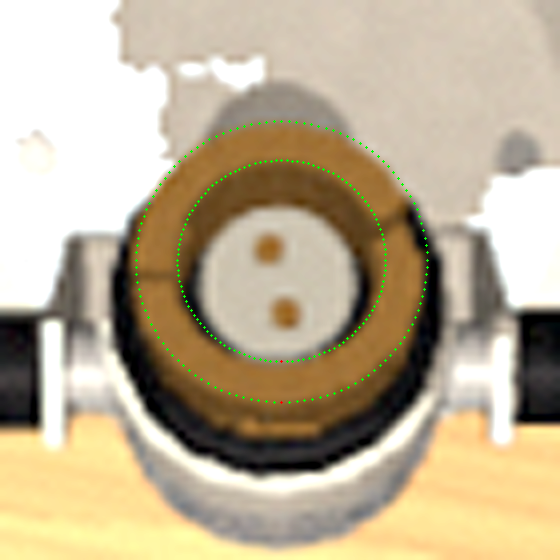

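Run:
```python
from h import *
go([.5245,-.209,.235])
```

```text
t 2.65 pos [0.6203 0.0476 0.3003] shift [ 149.98 -229.2    65.39] | 281.6 rv [0. 0. 0.] | 0.0
```

apply_moves:
  motion:
    - [[70,30,-46,9,0,0,0],[70,30,-46,14,0,0,0],[70,30,-46,14,0,0,0],[70,30,-46,14,0,0,0],[70,30,-45,14,0,0,0],[70,0,0,0,0,0,0],[70,0,0,0,0,0,0],[70,0,0,0,0,0,0]]

```text
t: 3.65
ee_pos: [0.526, -0.2078, 0.2357]
eef_rot: [[-0.974, -0.225, 0.0], [-0.225, 0.974, 0.0], [-0.0, 0.0, -1.0]]
force: [0.4, 1.6, 0.8]
gripper_width: 0.0701
finger_force: 0.0
```

Run:
```python
from h import *
np.savez('pics/lampview.npz',**np.load('pics/wrist.npz'))
s=ctrl.sense();print(s['t'],s['ee_pos'],s['joints'].round(3))
p,d,_=snap('wrist')
P,D,K,Rm,t=load('wrist')
X=np.array([.5245,-.209,.123]);w=K@(Rm@X+t);u,v=(w[:2]/w[2]).astype(int);print(u,v)
cv2.imwrite('pics/c4.png',cv2.resize(p[v-40:v+40,u-40:u+40,::-1],None,fx=7,fy=7,interpolation=cv2.INTER_CUBIC))
```

```text
3.65 [ 0.5260278  -0.20784303  0.23567914] [-0.057  0.304  0.467  1.744 -0.15   1.129  2.254]
314 237
```

View pics/c4.png

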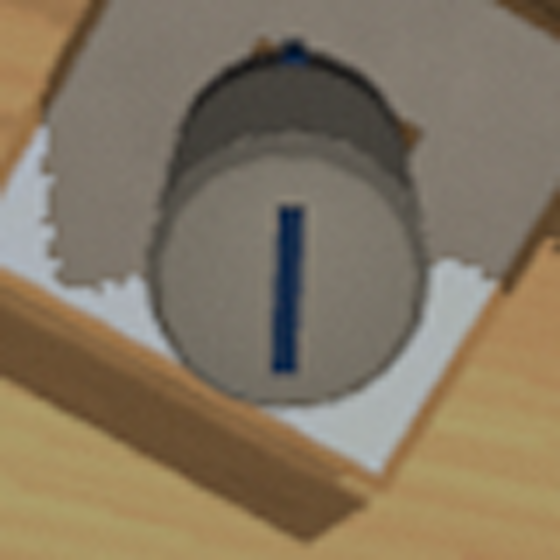

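Run:
```python
from h import *
f=lambda x,y:ray('wrist',274+x/7-.43,197+y/7-.43,.123)
a,b=f(291,207),f(284,374);m=(a+b)/2;print(a,b,m,np.degrees(np.arctan2(*(b-a)[1::-1])))
print('disc',ray('wrist',274+288/7-.43,197+278/7-.43,.117))
s=ctrl.sense();print('line rel tool y',(s['eef_rot'].T@(b-a)))
go([m[0],m[1],.073])
```

```text
[ 0.51385654 -0.21066536  0.123     ] [ 0.53577991 -0.20656665  0.123     ] [ 0.52481823 -0.208616    0.123     ] 10.58954286662093
disc [ 0.52455136 -0.20863464  0.117     ]
line rel tool y [-2.22834827e-02 -9.38027625e-04  8.10168616e-06]
t 3.7 pos [ 0.526  -0.208   0.2357] shift [  1.32  -0.37 162.67] | 162.7 rv [0. 0. 0.] | 0.0
```

apply_moves:
  motion:
    - [[70,1.3,-0.4,45,0,0,0],[70,0,0,45,0,0,0],[70,0,0,40,0,0,0],[70,0,0,30,0,0,0],[70,0,0,0,0,0,0],[70,0,0,0,0,0,0],[30,0,0,0,0,0,0],[30,0,0,0,0,0,0],[30,0,0,0,0,0,0],[30,0,0,0,0,0,0]]

```text
t: 4.95
ee_pos: [0.5243, -0.2098, 0.0757]
eef_rot: [[-0.975, -0.224, 0.0], [-0.224, 0.975, -0.0], [-0.0, -0.0, -1.0]]
force: [-0.0, -0.0, 3.9]
gripper_width: 0.0378
finger_force: 30.0
```

Run:
```python
from h import *
s=ctrl.sense();print(s['t'],s['ee_pos'],s['joints'].round(3),s['force'],s['moment'],s['gripper_width'],s['finger_force'],s['eef_rot'].round(4).tolist())
```

```text
4.95 [ 0.52426003 -0.20978046  0.07570713] [ 0.006  0.499  0.407  1.884 -0.265  0.811  2.349] [-0.02322414 -0.04959888  3.85804436] [ 0.23292854  0.19818513 -0.02570348] 0.03779257361640091 30.00070184469223 [[-0.9747, -0.2236, 0.0003], [-0.2236, 0.9747, -0.0], [-0.0003, -0.0001, -1.0]]
```

```bash
cat >> h.py <<'E'
from scipy.linalg import logm,expm
def T(Rm,p): M=np.eye(4);M[:3,:3]=Rm;M[:3,3]=p;return M
def rows(T0,T1,N):
    X=np.real(expm(np.real(logm(np.linalg.inv(T0)@T1))/N)); return (X[:3,3]*1000).round(2),np.degrees(R.from_matrix(X[:3,:3]).as_rotvec()).round(2)
yaw=np.radians(12.7);th=np.radians(29.84)
n=np.array([-np.sin(th)*np.cos(yaw),-np.sin(th)*np.sin(yaw),np.cos(th)])
yl=np.array([-np.sin(yaw),np.cos(yaw),0]);xl=np.cross(yl,n)
C=np.array([.6222,.0483,.1877])
OFF=np.array([-.0008,0,.0617])
def goal(h,ang,lat=(0,0),dl=87.6):  # bulb origin h above rim, pins at ang from lamp y
    t=np.radians(ang-dl);ty=np.cos(t)*yl-np.sin(t)*xl;tz=-n;Rg=np.column_stack([np.cross(ty,tz),ty,tz])
    return T(Rg,C+n*h+xl*lat[0]+yl*lat[1]-Rg@OFF)
def cur():
    s=ctrl.sense();return T(s['eef_rot'],s['ee_pos'])
def ing():  # bulb pose in mouth frame
    M=cur();L=np.column_stack([xl,yl,n]);b=M[:3,:3]@OFF+M[:3,3];r=L.T@M[:3,:3]
    print('t',ctrl.sense()['t'],'bulb in mouth mm',(L.T@(b-C)*1000).round(2),'pin ang',(np.degrees(np.arctan2(-r[0,1],r[1,1]))+87.6).round(2),'tilt',r[:,2].round(4),'F mouth',(L.T@ctrl.sense()['force']).round(2),'M',(L.T@ctrl.sense()['moment']).round(3))
E
python3 - <<'E'
from h import *
s=ctrl.sense();T0=T(s['eef_rot'],s['ee_pos']+[0,0,.23]);g=goal(.035,14);print(g)
for N in (10,12):print(N,rows(T0,g,N))
for k in range(0,11,2):
    X=T0@np.real(expm(np.real(logm(np.linalg.inv(T0)@g))*k/10));print(X[:3,3].round(3),(X[:3,3]+X[:3,2]*.0617).round(3))
E
```

```text
[[-0.44981789  0.74969643  0.48540614  0.57490137]
 [ 0.88200179  0.45837369  0.109391    0.03842749]
 [-0.14048736  0.47733512 -0.86741829  0.27146696]
 [ 0.          0.          0.          1.        ]]
10 (array([ 4.75, 25.9 ,  8.47]), array([-1.91, -2.56,  7.21]))
12 (array([ 4.21, 21.53,  7.11]), array([-1.59, -2.13,  6.  ]))
[ 0.524 -0.21   0.306] [ 0.524 -0.21   0.244]
[ 0.507 -0.16   0.29 ] [ 0.512 -0.155  0.228]
[ 0.504 -0.106  0.277] [ 0.515 -0.099  0.217]
[ 0.515 -0.053  0.269] [ 0.532 -0.044  0.211]
[ 0.539 -0.003  0.267] [0.563 0.006 0.211]
[0.575 0.038 0.271] [0.605 0.045 0.218]
```

apply_moves:
  motion:
    - [[30,0,0,-30,0,0,0],[30,0,0,-50,0,0,0],[30,0,0,-50,0,0,0],[30,0,0,-50,0,0,0],[30,0,0,-50,0,0,0],[30,0,0,0,0,0,0]]

```text
t: 5.7
ee_pos: [0.5253, -0.2104, 0.3089]
eef_rot: [[-0.975, -0.223, 0.005], [-0.223, 0.975, -0.001], [-0.005, -0.002, -1.0]]
force: [-0.2, -0.3, -2.2]
gripper_width: 0.0373
finger_force: 30.0
```

apply_moves:
  motion:
    - [[30,4.21,21.53,7.11,-1.59,-2.13,6],[30,4.21,21.53,7.11,-1.59,-2.13,6],[30,4.21,21.53,7.11,-1.59,-2.13,6],[30,4.21,21.53,7.11,-1.59,-2.13,6],[30,4.21,21.53,7.11,-1.59,-2.13,6],[30,4.21,21.53,7.11,-1.59,-2.13,6],[30,4.21,21.53,7.11,-1.59,-2.13,6],[30,4.21,21.53,7.11,-1.59,-2.13,6],[30,4.21,21.53,7.11,-1.59,-2.13,6],[30,4.21,21.53,7.11,-1.59,-2.13,6],[30,4.21,21.53,7.11,-1.59,-2.13,6],[30,4.21,21.53,7.11,-1.59,-2.13,6]]

```text
t: 7.2
ee_pos: [0.5745, 0.0391, 0.2701]
eef_rot: [[-0.448, 0.751, 0.484], [0.883, 0.456, 0.109], [-0.139, 0.477, -0.868]]
force: [-0.8, -0.8, -0.6]
gripper_width: 0.0375
finger_force: 30.0
```

apply_moves:
  motion:
    - [[30,0,0,0,0,0,0],[30,0,0,0,0,0,0]]

```text
t: 7.45
ee_pos: [0.5741, 0.0379, 0.2704]
eef_rot: [[-0.452, 0.75, 0.483], [0.881, 0.461, 0.11], [-0.14, 0.475, -0.869]]
force: [-0.3, -0.8, -0.3]
gripper_width: 0.0375
finger_force: 30.0
```

Run:
```python
from h import *
ing();print(ctrl.sense()['joints'].round(2)); print(rows(cur(),goal(.035,14),1))
p,d,c=snap('wrist')
P,D,K,Rm,t=load('wrist');w=K@(Rm@C+t);u,v=w[:2]/w[2];print(u,v)
u0,v0=int(max(0,min(u-60,520))),int(max(0,min(v-60,360)))
q,d2,c2=snap('scene')
a=cv2.resize(p[v0:v0+120,u0:u0+120,::-1],(600,600),interpolation=cv2.INTER_CUBIC)
b=cv2.resize(q[190:280,320:350+2,::-1],(200,600),interpolation=cv2.INTER_CUBIC)
b=cv2.resize(q[180:270,322:382,::-1],(200,300),interpolation=cv2.INTER_CUBIC)
print(u0,v0);o=np.zeros((600,800,3),np.uint8);o[:,:600]=a;o[:300,600:]=b;cv2.imwrite('pics/c5.png',o)
```

```text
t 7.45 bulb in mouth mm [-1.44 -0.3  34.53] pin ang 14.13 tilt [-2.7e-03  6.0e-04 -1.0e+00] F mouth [-0.59 -0.72 -0.05] M [0.016 0.592 0.022]
[-0.37 -0.    0.29  2.09 -0.14  0.55  0.53]
(array([-0.04,  1.32, -0.47]), array([-0.14, -0.08,  0.13]))
316.84605824022293 247.13699549143098
256 187
```

View pics/c5.png

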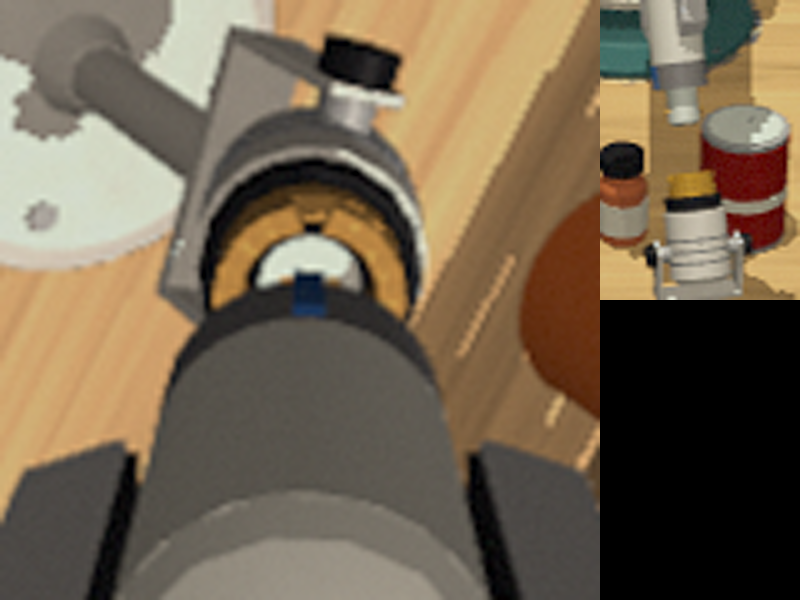

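apply_moves:
  motion:
    - [[30,0,1.1,10,0,0,0],[30,0,0,10,0,0,0],[30,0,0,8,0,0,0],[30,0,0,4,0,0,0],[30,0,0,3,0,0,0],[30,0,0,2,0,0,0],[30,0,0,0,0,0,0]]

```text
t: 8.43
ee_pos: [0.5935, 0.043, 0.2396]
eef_rot: [[-0.451, 0.75, 0.484], [0.882, 0.459, 0.11], [-0.14, 0.477, -0.868]]
force: [0.1, -0.0, -1.9]
gripper_width: 0.0373
finger_force: 30.0
```

```bash
python3 -c "
from h import *
ing()"
```

```text
t 8.425 bulb in mouth mm [ 0.69  0.42 -2.13] pin ang 14.04 tilt [-9.e-04  6.e-04 -1.e+00] F mouth [-0.88 -0.06 -1.65] M [-0.225  0.72  -0.007]
```

apply_moves:
  motion:
    - [[30,0,0,2,0,0,0],[30,0,0,2,0,0,0],[30,0,0,1.5,0,0,0],[30,0,0,0,0,0,0]]

```text
t: 8.93
ee_pos: [0.5961, 0.0435, 0.2346]
eef_rot: [[-0.451, 0.75, 0.484], [0.882, 0.459, 0.11], [-0.14, 0.476, -0.868]]
force: [0.6, -2.2, -2.5]
gripper_width: 0.0377
finger_force: 30.0
```

```bash
python3 -c "
from h import *
ing()"
```

```text
t 8.925 bulb in mouth mm [ 0.47  0.34 -7.85] pin ang 14.04 tilt [-1.4e-03  4.0e-04 -1.0e+00] F mouth [-1.19 -2.29 -2.2 ] M [-0.768  0.895  0.032]
```

apply_moves:
  motion:
    - [[30,0.4,0,1.5,0,0,0],[30,0,0,1.5,0,0,0],[30,0,0,1.5,0,0,0],[30,0,0,1,0,0,0],[30,0,0,0,0,0,0]]

```text
t: 9.55
ee_pos: [0.5986, 0.0443, 0.2301]
eef_rot: [[-0.45, 0.75, 0.485], [0.882, 0.459, 0.11], [-0.14, 0.477, -0.868]]
force: [-3.9, -4.5, 2.8]
gripper_width: 0.0374
finger_force: 30.0
```

```bash
python3 -c "
from h import *
ing();print(cur()[:3,:3].T@np.column_stack([xl,yl,n]).round(2))"
```

```text
t 9.55 bulb in mouth mm [  0.57   0.51 -13.06] pin ang 14.03 tilt [-9.e-04  3.e-04 -1.e+00] F mouth [-2.8  -3.57  4.85] M [-1.134  1.3    0.029]
[[-2.85541108e-01  9.63163920e-01  1.68883268e-03]
 [ 9.62842057e-01  2.84806559e-01 -3.24783627e-03]
 [-1.20392708e-03  6.98451532e-04 -1.00453303e+00]]
```

apply_moves:
  motion:
    - [[30,-0.4,-0.4,1,0,0,0],[30,0,0,1,0,0,0],[30,0,0,1,0,0,0],[30,0,0,1,0,0,0],[30,0,0,0,0,0,0]]

```text
t: 10.18
ee_pos: [0.6005, 0.0444, 0.2267]
eef_rot: [[-0.451, 0.75, 0.485], [0.882, 0.459, 0.11], [-0.14, 0.477, -0.868]]
force: [-5.3, -3.6, 5.4]
gripper_width: 0.0374
finger_force: 30.0
```

```bash
python3 -c "
from h import *
ing()"
```

```text
t 10.175 bulb in mouth mm [  0.5    0.28 -16.96] pin ang 14.04 tilt [-6.e-04  6.e-04 -1.e+00] F mouth [-2.48 -2.32  7.7 ] M [-0.722  1.193  0.026]
```

apply_moves:
  motion:
    - [[30,-0.2,-0.3,0.7,0,0,0],[30,0,0,0.7,0,0,0],[30,0,0,0,0,0,0]]

```text
t: 10.55
ee_pos: [0.6012, 0.0444, 0.2256]
eef_rot: [[-0.451, 0.749, 0.485], [0.882, 0.459, 0.11], [-0.14, 0.477, -0.867]]
force: [-6.7, -2.8, 7.8]
gripper_width: 0.0372
finger_force: 30.0
```

```bash
python3 -c "
from h import *
ing()"
```

```text
t 10.55 bulb in mouth mm [  0.56   0.13 -18.21] pin ang 14.05 tilt [-1.e-04  7.e-04 -1.e+00] F mouth [-2.31 -1.21 10.35] M [-0.458  1.135  0.044]
```

apply_moves:
  motion:
    - [[30,0,0,0,0,0,4],[30,0,0,0,0,0,4],[30,0,0,0,0,0,4],[30,0,0,0,0,0,4],[30,0,0,0,0,0,0]]

```text
t: 11.18
ee_pos: [0.601, 0.0445, 0.2254]
eef_rot: [[-0.226, 0.845, 0.485], [0.974, 0.197, 0.11], [-0.003, 0.497, -0.868]]
force: [-7.5, -3.4, 7.6]
gripper_width: 0.0376
finger_force: 30.0
```

```bash
python3 -c "
from h import *
ing()"
```

```text
t 11.175 bulb in mouth mm [  0.02   0.18 -18.3 ] pin ang -2.02 tilt [-6.e-04  8.e-04 -1.e+00] F mouth [-3.22 -1.65 10.65] M [-0.54   1.459  0.026]
```

apply_moves:
  motion:
    - [[30,0,0,0,0,0,4],[30,0,0,0,0,0,4],[30,0,0,0,0,0,4],[30,0,0,0,0,0,4],[30,0,0,0,0,0,4],[30,0,0,0,0,0,0]]

```text
t: 11.92
ee_pos: [0.6009, 0.0446, 0.2253]
eef_rot: [[0.077, 0.871, 0.484], [0.983, -0.148, 0.11], [0.168, 0.468, -0.868]]
force: [-7.2, -3.5, 7.1]
gripper_width: 0.0378
finger_force: 30.0
```

```bash
python3 -c "
from h import *
ing()"
```

```text
t 11.925 bulb in mouth mm [ -0.37   0.34 -18.35] pin ang -22.02 tilt [-9.e-04  1.e-03 -1.e+00] F mouth [-3.25 -1.82 10.04] M [-0.431  1.554  0.002]
```

apply_moves:
  motion:
    - [[30,0,0,0,0,0,2],[30,0,0,0,0,0,2],[30,0,0,0,0,0,0]]

```text
t: 12.3
ee_pos: [0.6009, 0.0445, 0.2253]
eef_rot: [[0.137, 0.864, 0.484], [0.97, -0.215, 0.11], [0.2, 0.455, -0.868]]
force: [-7.0, -3.1, 7.9]
gripper_width: 0.0379
finger_force: 30.0
```

```bash
python3 -c "
from h import *
ing()"
```

```text
t 12.3 bulb in mouth mm [ -0.42   0.35 -18.33] pin ang -25.98 tilt [-8.e-04  1.e-03 -1.e+00] F mouth [-2.55 -1.54 10.57] M [-0.382  1.602 -0.018]
```

apply_moves:
  motion:
    - [[30,0,0,0,0,0,2],[30,0,0,0,0,0,2],[30,0,0,0,0,0,0]]

```text
t: 12.68
ee_pos: [0.601, 0.0445, 0.2254]
eef_rot: [[0.197, 0.852, 0.485], [0.953, -0.283, 0.11], [0.231, 0.44, -0.868]]
force: [-6.0, -2.7, 6.8]
gripper_width: 0.0376
finger_force: 30.0
```

```bash
python3 -c "
from h import *
ing()"
```

```text
t 12.675 bulb in mouth mm [ -0.26   0.27 -18.3 ] pin ang -29.98 tilt [-5.e-04  8.e-04 -1.e+00] F mouth [-2.17 -1.29  9.09] M [-0.435  1.334  0.077]
```

apply_moves:
  motion:
    - [[30,0,0,0,0,0,2],[30,0,0,0,0,0,1],[30,0,0,0,0,0,0]]

```text
t: 13.05
ee_pos: [0.601, 0.0446, 0.2254]
eef_rot: [[0.241, 0.841, 0.485], [0.937, -0.332, 0.11], [0.253, 0.428, -0.868]]
force: [-6.5, -2.6, 7.3]
gripper_width: 0.0371
finger_force: 30.0
```

```bash
python3 -c "
from h import *
ing()"
```

```text
t 13.05 bulb in mouth mm [ -0.28   0.4  -18.3 ] pin ang -32.95 tilt [-5.e-04  9.e-04 -1.e+00] F mouth [-2.35 -1.07  9.77] M [-0.379  1.306  0.212]
```

apply_moves:
  motion:
    - [[30,0,0,-0.7,0,0,0],[30,0,0,-0.7,0,0,0],[30,0,0,-0.7,0,0,-1],[30,0,0,-0.7,0,0,0],[30,0,0,0,0,0,0]]

```text
t: 13.68
ee_pos: [0.5996, 0.0442, 0.2276]
eef_rot: [[0.226, 0.845, 0.485], [0.943, -0.315, 0.11], [0.246, 0.432, -0.868]]
force: [-0.0, -1.0, 0.8]
gripper_width: 0.0376
finger_force: 30.0
```

```bash
python3 -c "
from h import *
ing()"
```

```text
t 13.675 bulb in mouth mm [ -0.45   0.28 -15.66] pin ang -31.95 tilt [-8.e-04  8.e-04 -1.e+00] F mouth [ 0.18 -0.94  0.83] M [-0.25   0.368  0.046]
```

apply_moves:
  motion:
    - [[30,0,0,-0.4,0,0,0],[30,0,0,0,0,0,-2],[30,0,0,0,0,0,-2],[30,0,0,0,0,0,0]]

```text
t: 14.18
ee_pos: [0.5995, 0.0439, 0.228]
eef_rot: [[0.166, 0.859, 0.485], [0.963, -0.248, 0.11], [0.214, 0.448, -0.868]]
force: [-1.7, -0.8, 4.6]
gripper_width: 0.0372
finger_force: 30.0
```

```bash
python3 -c "
from h import *
ing()"
```

```text
t 14.175 bulb in mouth mm [ -0.4    0.06 -15.23] pin ang -27.91 tilt [-7.e-04  6.e-04 -1.e+00] F mouth [ 0.72 -0.38  4.93] M [-0.256  0.4    0.041]
```

apply_moves:
  motion:
    - [[30,0,0,-0.7,0,0,0],[30,0,0,-0.5,0,0,0],[30,0,0,0,0,0,0]]

```text
t: 14.55
ee_pos: [0.5989, 0.0439, 0.2289]
eef_rot: [[0.167, 0.859, 0.485], [0.962, -0.249, 0.11], [0.215, 0.448, -0.868]]
force: [-1.7, -1.5, 4.7]
gripper_width: 0.0376
finger_force: 30.0
```

```bash
python3 -c "
from h import *
ing()"
```

```text
t 14.55 bulb in mouth mm [ -0.45   0.11 -14.12] pin ang -27.96 tilt [-8.e-04  6.e-04 -1.e+00] F mouth [ 0.66 -1.09  5.04] M [-0.463  0.219  0.007]
```

apply_moves:
  motion:
    - [[30,0,0,-0.7,0,0,0],[30,0,0,-0.5,0,0,0],[30,0,0,0,0,0,0]]

```text
t: 14.92
ee_pos: [0.5983, 0.0438, 0.2299]
eef_rot: [[0.167, 0.859, 0.484], [0.962, -0.249, 0.11], [0.215, 0.448, -0.868]]
force: [3.1, -1.1, 0.7]
gripper_width: 0.0378
finger_force: 30.0
```

```bash
python3 -c "
from h import *
ing()"
```

```text
t 14.925 bulb in mouth mm [ -0.51   0.14 -13.03] pin ang -27.95 tilt [-9.e-04  5.e-04 -1.e+00] F mouth [ 2.78 -1.78 -0.81] M [-0.558 -0.233  0.053]
```

apply_moves:
  motion:
    - [[30,0,0,0,0,0,-2],[30,0,0,0,0,0,-2],[30,0,0,0,0,0,0]]

```text
t: 15.3
ee_pos: [0.5981, 0.0438, 0.2297]
eef_rot: [[0.105, 0.869, 0.484], [0.978, -0.18, 0.11], [0.182, 0.462, -0.868]]
force: [1.9, -0.7, 0.8]
gripper_width: 0.0377
finger_force: 30.0
```

```bash
python3 -c "
from h import *
ing()"
```

```text
t 15.3 bulb in mouth mm [ -0.68   0.18 -13.05] pin ang -23.9 tilt [-1.4e-03  7.0e-04 -1.0e+00] F mouth [ 1.9  -1.13 -0.16] M [-0.358  0.016  0.016]
```

apply_moves:
  motion:
    - [[30,0,0,0,0,0,-2],[30,0,0,0,0,0,-2],[30,0,0,0,0,0,0]]

```text
t: 15.68
ee_pos: [0.5982, 0.0438, 0.2298]
eef_rot: [[0.045, 0.874, 0.484], [0.988, -0.111, 0.11], [0.15, 0.473, -0.868]]
force: [3.4, -0.5, -0.5]
gripper_width: 0.0375
finger_force: 30.0
```

```bash
python3 -c "
from h import *
ing()"
```

```text
t 15.675 bulb in mouth mm [ -0.5    0.12 -13.02] pin ang -19.9 tilt [-1.1e-03  6.0e-04 -1.0e+00] F mouth [ 2.51 -1.27 -2.02] M [-0.356 -0.15  -0.037]
```

apply_moves:
  motion:
    - [[30,0,0,0,0,0,-2],[30,0,0,0,0,0,-1],[30,0,0,0,0,0,0]]

```text
t: 16.05
ee_pos: [0.5983, 0.0437, 0.2299]
eef_rot: [[-0.001, 0.875, 0.485], [0.992, -0.06, 0.11], [0.125, 0.481, -0.868]]
force: [4.2, -0.1, -0.8]
gripper_width: 0.0376
finger_force: 30.0
```

```bash
python3 -c "
from h import *
ing()"
```

```text
t 16.05 bulb in mouth mm [ -0.3    0.06 -12.98] pin ang -16.93 tilt [-9.e-04  6.e-04 -1.e+00] F mouth [ 3.11 -0.99 -2.73] M [-0.421 -0.481 -0.104]
```

apply_moves:
  motion:
    - [[30,0,0,0,0,0,3],[30,0,0,0,0,0,3],[30,0,0,0,0,0,0],[44,0,0,0,0,0,0],[70,0,0,0,0,0,0],[70,0,0,0,0,0,0],[70,0,0,0,0,0,0]]

```text
t: 16.92
ee_pos: [0.5982, 0.0438, 0.2298]
eef_rot: [[0.091, 0.87, 0.484], [0.98, -0.164, 0.11], [0.175, 0.465, -0.868]]
force: [0.1, 0.6, 0.1]
gripper_width: 0.0686
finger_force: 0.0
```

```bash
python3 -c "
from h import *
ing();print(ctrl.sense()['gripper_width'])"
```

```text
t 16.925 bulb in mouth mm [ -0.58   0.15 -13.01] pin ang -22.94 tilt [-1.2e-03  7.0e-04 -1.0e+00] F mouth [0.24 0.57 0.  ] M [-0.017  0.542  0.035]
0.06864559075058431
```

apply_moves:
  motion:
    - [[70,0,0,-20,0,0,0],[70,0,0,-40,0,0,0],[70,0,0,-50,0,0,0],[70,0,0,0,0,0,0],[70,0,0,0,0,0,0]]

```text
t: 17.55
ee_pos: [0.5449, 0.0318, 0.325]
eef_rot: [[0.091, 0.87, 0.484], [0.98, -0.164, 0.11], [0.175, 0.465, -0.868]]
force: [0.4, 0.6, -0.3]
gripper_width: 0.07
finger_force: 0.0
```

Run:
```python
from h import *
ing()
p,d,_=snap('wrist');q,d2,_=snap('scene')
P,D,K,Rm,t=load('wrist')
for z in (0,.096): w=K@(Rm@(C+n*z)+t);print(w[:2]/w[2])
a=cv2.resize(p[120:360,200:440,::-1],(480,480),interpolation=cv2.INTER_CUBIC)
b=cv2.resize(q[180:270,322:382,::-1],(320,480),interpolation=cv2.INTER_CUBIC)
cv2.imwrite('pics/c6.png',np.hstack([a,b]))
```

```text
t 17.55 bulb in mouth mm [-0.61  0.23 96.71] pin ang -22.95 tilt [-1.1e-03  9.0e-04 -1.0e+00] F mouth [ 0.35  0.44 -0.51] M [-0.     0.545 -0.016]
[316.49909263 230.93878438]
[316.54078506 259.69210394]
```

View pics/c6.png

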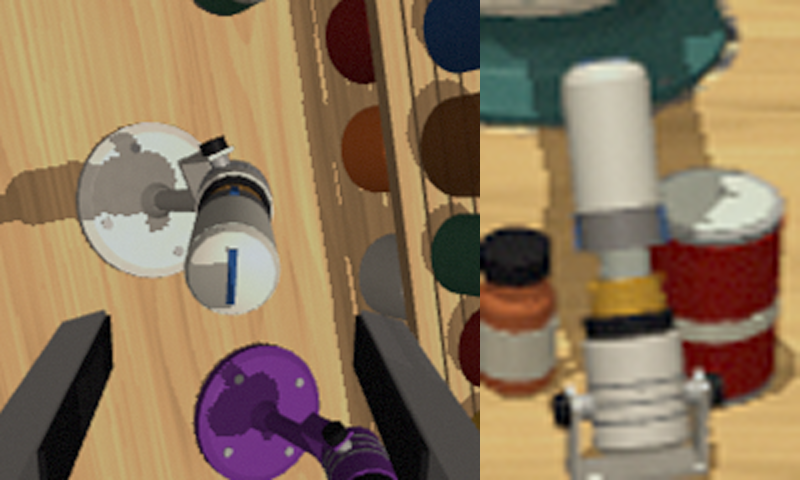

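apply_moves:
  motion:
    - [[70,0,0,-20,0,0,0],[70,0,0,0,0,0,0],[70,0,0,0,0,0,0],[70,0,0,0,0,0,0],[70,0,0,0,0,0,0],[70,0,0,0,0,0,0],[70,0,0,0,0,0,0],[70,0,0,0,0,0,0]]

```text
t: 18.65
ee_pos: [0.5353, 0.0295, 0.3427]
eef_rot: [[0.091, 0.87, 0.484], [0.98, -0.164, 0.11], [0.175, 0.465, -0.868]]
force: [0.8, -0.8, 0.7]
gripper_width: 0.07
finger_force: 0.0
```

Run:
```python
from h import *
L=np.column_stack([xl,yl,n])
def an(tag):
    p,d,c=cloud('wrist');m=((c-C)@L);r=np.hypot(m[...,0],m[...,1]);k=(r<.02)&(m[...,2]>.085)&(m[...,2]<.115)
    col=p.astype(int);b=k&(col[...,2]-col[...,0]>40)
    x=m[b][:,:2];e=np.linalg.svd(x-x.mean(0))[2][0]
    print(tag,k.sum(),'top h',np.percentile(m[k&(r<.008)][:,2],[20,50,80]).round(4),'centre',m[k][:,:2].mean(0).round(4),'line ang',np.degrees(np.arctan2(-e[0],e[1])),b.sum())
an('before');snap('wrist');an('after');ing()
```

```text
before 1717 top h [0.0948 0.0955 0.0963] centre [0.0008 0.0036] line ang 157.403192656712 100
after 1488 top h [0.0948 0.0955 0.0962] centre [0.0008 0.0033] line ang 156.41520023122894 88
t 18.7 bulb in mouth mm [-3.7000e-01  4.0000e-02  1.1701e+02] pin ang -22.95 tilt [-1.e-03  6.e-04 -1.e+00] F mouth [ 0.15 -0.49  1.57] M [-0.024  0.502  0.027]
```

```bash
python3 -c "
from h import *
print(ctrl.close_job())"
```

```text
the job is handed in; nothing more can be done
None
```

The job is handed in at about 19 s: the bulb is twisted into the white lamp's holder and, by force, depth and camera checks, seated in the lock notch. It stayed put on its own for about 2 s after release, and no forces or pictures suggested that any groceries or the shade were touched.

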